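Check a controller-case frame for square by its two diagonals and rack it true

ROBOT

A 6-joint arm with a two-finger parallel gripper is mounted at the origin on the work surface. World frame = base frame: x ahead of the robot, y to its left, z up, the work surface at z = 0. Lengths are in m, angles in rad, forces in N, time in s.
With the tool pointing down it reaches from about 0.325 to 0.75 m from the base axis. Payload 7.6 kg.
Tool frame: the origin (TCP) lies midway between the tips of the shut fingers; the grasp point (between the pads) lies 19 mm behind it; x points along the fingers, y is the direction in which the jaws open and shut, and the axes are right-handed (so a half turn about x gives the same grasp; the last joint's range is limited). The gripper opens to 85 mm and grips with 20 to 120 N. Pads are 22 mm wide; open, the fingers measure 114 mm over their backs; the gripper's body (76 mm by 85 mm) begins 54 mm behind the grasp point. The pads swing forward as they close: fully open they stand 13 mm farther back than shut.
Start: joints at [-0.07, 0.052, 1.401, -0, 1.689, -0.07], TCP at [0.525, 0, 0.231] pointing down, gripper open.
Joint ranges: [-2.9, 2.9], [-0.91, 2.17], [0.12, 2.37], [-1.06, 4.2], [0.26, 2.73], [-2.93, 2.93]. Speed limits (rad/s): [2.57, 2.57, 3.01, 3.14, 3.14, 3.14].

INTERFACE

Orientations are given as a 3x3 rotation matrix whose columns are the frame's x, y, z axes.
In Python, from bench import manip, eoat, sensors, vision, ticket gives the robot as it stands. Calls block until the motion is done:
- manip.movep(position, orientation): joint-space move of the TCP to a pose.
- manip.move_linear(position, orientation=None, vel=0.15): straight line of the TCP; orientation=None keeps the orientation; vel is the mean speed in m/s.
- manip.move_joints(angles): joint-space move.
- eoat.release() and eoat.close_gripper(): open the fingers fully, or close them until they stop; the grip force is fixed at half the most.
- manip.hold(seconds).
- manip.solve_ik(position, orientation): joint angles nearest the present ones, or None.
- sensors.get_state(): the state.
- vision.grab_frame(name): name is "scene" or "side" or "wrist"; returns the picture (384x512x3 uint8, blue, green, red); there is no depth.
- vision.camera_model(name): a dict with "fx", "fy", "cx", "cy" (pixels), "k1" (the pictures are not rectified: a ray, as slopes to the right and down, at radius r is drawn at 1 + k1 r^2 times it, then the intrinsics apply), "cam_to_world" (4x4, takes a point from camera to world coordinates). Camera axes: x right, y down, z forward; pixel columns grow to the right and rows downward; lengths in m; the calibration is good to about 2 mm. A picture is of the moment at which its call begins: read the wrist's pose just before it. camera_model takes no time and is no camera call; for the wrist camera it gives the pose at the moment of the call.
A pose or a line that the arm cannot do raises manip.PlanningError and nothing moves.
- ticket.sign_off(): hands the job in, once; it reports no verdict.
The state is a dict: "clock": time; "joint_pos": joint angles; "joint_vel": joint speeds; "joint_torque": joint torques, N m; "ee_pos": TCP position; "tool_rot": TCP orientation; "wrist_force": force on the tool from outside, world axes, zero at the start; "ft_torque": the same for the moment, N m; "width": finger opening in m.
Only numpy, scipy, OpenCV 4.12 (cv2) and the standard library are available. Lean on these libraries where they do the work, as an engineer would, in place of code of your own. Each camera call takes 0.05 s, during which the arm holds its last target.

TASK

Check the dry-assembled wooden case frame for square with the sliding rule. With the rule lying flat on the bench inside the frame and its slide run out until its two ends stand in opposite inside corners, measure the frame as you found it: first the diagonal from the red-painted corner, then the other one. Compare the two; if they differ, rack the frame by its loose rail until both diagonals are equal to within 4 mm, and leave the rule closed and lying flat in its wooden tray, without disturbing the railway power units round the work.

Things in the scene. Friction and masses are not known exactly. Their poses are not given: they have to be found in the camera images.
- frame: plywood frame on the bench, no bottom; inside 160 mm (x) by 200 mm (y) when square, rails 15 mm thick, 34 high. Origin on the bench at the middle of the inside when square; +x to the far long rail, which is fixed to two dark stop blocks (24 high, 22 deep) outside it, +y to the red-painted side. One slack screw per corner (x +-87.5, y +-107.5 mm) lets it rack as a parallelogram
- frame_rack (a joint): racking angle (rad): 0 square, starts within +-0.13 (may be square); positive when the near rail has moved to the frame's -y, by 175 mm x sin(angle), staying parallel; then diagonal a-c is the longer: the diagonals differ by 0.25 mm per milliradian. About 11 N along the near rail moves it and it stays where left; measuring forces under 10 N do not move it
- corner_a (a point): inside corner at the far rail, frame's +y side, the datum corner, its rail tops painted red for 40 mm each way; point 17 mm above the bench. Its diagonal runs to corner_c
- corner_b (a point): inside corner at the far rail, frame's -y side, 17 mm above the bench. Its diagonal runs to corner_d
- corner_c (a point): inside corner at the near rail, frame's -y side, 17 mm above the bench; moves with the near rail
- corner_d (a point): inside corner at the near rail, frame's +y side, 17 mm above the bench; moves with the near rail
- rail_mid (a point): middle of the loose near rail (15 mm thick along its x, 230 mm long along its y, 34 mm high), half-way up at 17 mm; axes as the frame's
- rule: sliding inside rule, loose, about 0.37 kg: aluminium channel 145 x 20 mm, 20 mm high, 206 mm over its two ends when closed. x runs along it from the dark tail to the bright slide; origin on its underside half-way between the ends when closed. The channel spans x = -75 to +70 mm; both ends taper to a round 6 mm nose
- rule_grip (a point): place to grip the channel from above, 20 mm across (its y), 20 mm high; 25 mm towards the tail from the rule's origin, 10 mm above its underside
- rule_tail (a point): very end of the rule's fixed tail (103 mm from the origin), 10 mm above the underside
- rule_nose (a point): very end of the slide (103 mm from the origin when closed), 10 mm above the underside
- thumb (a point): centre of the orange thumb block on the slide: 26 mm long (rule's x), 18 mm across (y), standing from 21 to 41 mm above the bench; its centre is 25 mm from the rule's origin when closed, 78 mm behind the slide's end
- rule_slide (a joint): how far the slide is run out (m), 0 closed to 0.075; the rule's length over its ends is 0.206 plus this. It moves with about 1 N of friction and stays where left; the channel stays put on the bench meanwhile
- tray: shallow open wooden tray, fixed, outside 252 mm (its x) by 96 mm (y), 18 mm high, walls and floor 5 mm; origin on the bench at its centre; the rule belongs lengthwise in it, either way round
- transformer: black transformer with side lever and red button, 125 x 125 x 95 mm, loose bystander; origin under its centre
- controller: black hand controller with a short lever, 115 x 78 x 86 mm, loose bystander; origin under its centre
- power_unit: grey two-knob power unit, 85 x 125 x 65 mm, loose bystander; origin under its centre
Mind the look-alikes: they are no part of the job. Of the things like the rule, leave any that is yellow; of the rest the larger one is meant.

How it is judged:
By the outcome, as a careful person would: the job done as asked, in the order asked, and still so for the second after the job is handed in, with the robot touching nothing.
It also fails if it takes over 72 s, if anything falls off the work surface, if the arm or the gripper's body presses on something with over 40 N, if the wrist force passes 120 N, or if a joint passes its speed limit or range.

## Working session

There is one attempt and no reset: what is moved stays moved. The work goes in short steps, each a Python script; the robot and the scene stay as the last script left them, time stands still between calls to the robot, and variables do not carry over. Pictures are saved under pics/ and viewed, and the job is handed in when it is done.

```bash
ls -la; mkdir -p pics; python3 - <<'E'
from bench import manip, eoat, sensors, vision, ticket
import cv2,numpy as np
print(sensors.get_state())
for n in ["scene","side","wrist"]:
    im=vision.grab_frame(n); cv2.imwrite(f"pics/{n}0.png",im); m=vision.camera_model(n); print(n,m)
E
```

```text
total 12
drwxr-xr-x  3 agent agent 4096 Dec  7 14:44 .
drwxr-xr-x 23 root  root  4096 Dec  7 14:44 ..
drwxr-xr-x  2 agent agent 4096 Dec  7 14:44 pics
{'clock': 0.0, 'joint_pos': array([-7.03213562e-02,  5.28360709e-02,  1.40175230e+00,  1.03630229e-05,
        1.68859972e+00, -7.02942503e-02]), 'joint_vel': array([-9.45970957e-04,  2.52671937e-04,  3.25233636e-05, -6.98690209e-04,
        9.76806971e-04,  1.18725514e-03]), 'joint_torque': array([ 8.02730119e-04, -3.81666934e+01, -3.60182977e+01,  8.43031398e-05,
        6.19437444e-03, -2.66336252e-05]), 'ee_pos': array([5.24690985e-01, 3.63952358e-05, 2.30458870e-01]), 'tool_rot': array([[-1.59077105e-03,  9.99998734e-01, -2.59934825e-05],
       [ 1.22366635e-04, -2.57988576e-05, -9.99999992e-01],
       [-9.99998727e-01, -1.59077422e-03, -1.22325440e-04]]), 'wrist_force': array([ 1.4773357 , -0.64197175, -0.67253034]), 'ft_torque': array([0.05401279, 0.01246957, 0.0035982 ]), 'width': 0.0852392794481851}
scene {'fx': 429.66288093085404, 'fy': 429.66288093085404, 'cx': 249.04696803546636, 'cy': 191.06392763601394, 'k1': -0.1405906
[... 465 characters left out ...]
3513, -0.02327596],
       [-0.56525518,  0.62913975, -0.53354453,  0.85963742],
       [ 0.01985661, -0.63622188, -0.77125057,  1.26327575],
       [ 0.        ,  0.        ,  0.        ,  1.        ]])}
wrist {'fx': 268.01816571059317, 'fy': 268.01816571059317, 'cx': 249.804148391622, 'cy': 192.49772271642294, 'k1': 0.0070450374290039605, 'cam_to_world': array([[ 9.99998921e-01,  3.14639229e-04, -1.43486286e-03,
         5.24632851e-01],
       [-8.95582638e-05, -9.61915666e-01, -2.73346381e-01,
         6.88194924e-02],
       [-1.46622256e-03,  2.73346215e-01, -9.61914600e-01,
         3.74452187e-01],
       [ 0.00000000e+00,  0.00000000e+00,  0.00000000e+00,
         1.00000000e+00]])}
```

View pics/scene0.png

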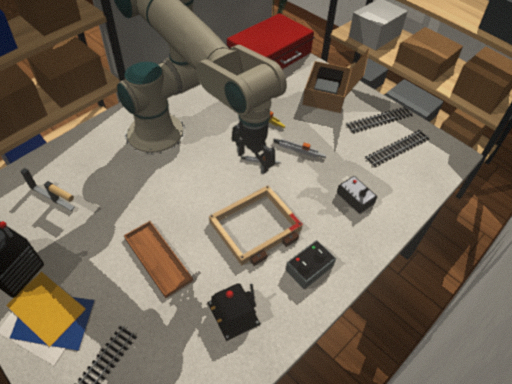

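View pics/side0.png

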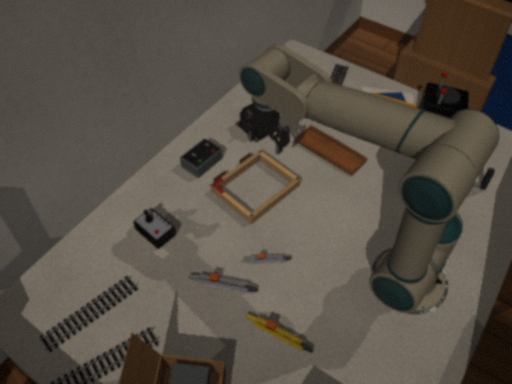

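View pics/wrist0.png

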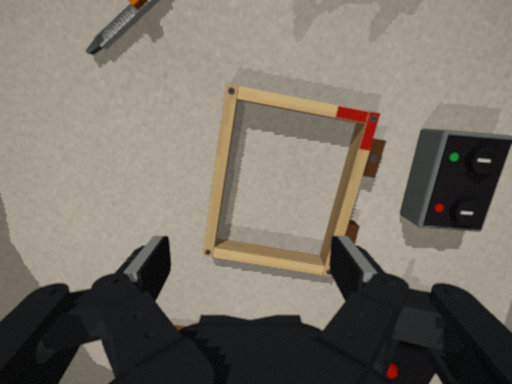

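The frame is in the middle with its red corner at world +x/+y. The large grey rule is at about (223,280) in the side view. The small one is at (267,257) and the yellow one at (280,330). The tray is at (158,258) in the scene view.

```bash
cat > h.py <<'E'
from bench import manip, eoat, sensors, vision, ticket
import cv2,numpy as np
def ray(m,uv):
    uv=np.array(uv,float).reshape(-1,2)
    p=np.c_[(uv[:,0]-m['cx'])/m['fx'],(uv[:,1]-m['cy'])/m['fy']]
    K=np.eye(3); q=cv2.undistortPoints(p.reshape(-1,1,2),K,np.array([m['k1'],0,0,0.])).reshape(-1,2)
    T=np.array(m['cam_to_world']); d=np.c_[q,np.ones(len(q))]@T[:3,:3].T
    return T[:3,3],d
def toplane(m,uv,z):
    o,d=ray(m,uv); t=(z-o[2])/d[:,2]; return o+d*t[:,None]
def proj(m,P):
    P=np.array(P,float).reshape(-1,3);T=np.array(m['cam_to_world'])
    c=(P-T[:3,3])@T[:3,:3]; s=c[:,:2]/c[:,2:]; r2=(s**2).sum(1,keepdims=True)
    s=s*(1+m['k1']*r2); return np.c_[s[:,0]*m['fx']+m['cx'],s[:,1]*m['fy']+m['cy']]
def grab(n,name=None):
    m=vision.camera_model(n); im=vision.grab_frame(n)
    if name: cv2.imwrite(f'pics/{name}.png',im)
    return im,m
def R(yaw):  # tool down, jaw axis y along world dir yaw
    x=np.array([0,0,-1.]); y=np.array([np.cos(yaw),np.sin(yaw),0]); return np.c_[x,y,np.cross(x,y)]
E
python3 - <<'E'
from h import *
m=vision.camera_model('wrist')
P=toplane(m,[(232,91),(374,118),(208,251),(328,270)],.034)
print(P); print(np.linalg.norm(P[0]-P[1]),np.linalg.norm(P[0]-P[2]),np.linalg.norm(P[1]-P[3]),np.linalg.norm(P[2]-P[3]))
m=vision.camera_model('side')
print('rule big ends',toplane(m,[(190,274),(257,290)],.01)); print('small',toplane(m,[(244,260),(291,257)],.01))
print('bystanders',toplane(m,[(202,156),(155,226)],.05))
m2=vision.camera_model('scene')
print('tray',toplane(m2,[(151,222),(191,272),(166,297),(124,243)],.018))
im=cv2.imread('pics/side0.png'); cv2.imwrite('pics/s_c.png',cv2.resize(im[230:350,170:330],None,fx=5,fy=5,interpolation=cv2.INTER_CUBIC))
im=cv2.imread('pics/scene0.png'); cv2.imwrite('pics/t_c.png',cv2.resize(im[180:340,110:310],None,fx=4,fy=3.75,interpolation=cv2.INTER_CUBIC))
E
```

```text
[[ 0.50292722  0.09776176  0.034     ]
 [ 0.67574747  0.06666792  0.034     ]
 [ 0.46527895 -0.11354631  0.034     ]
 [ 0.63642185 -0.14360775  0.034     ]]
0.17559516909034062 0.21463571729338435 0.21392139281814276 0.17376300146995477
rule big ends [[0.53383277 0.36071833 0.01      ]
 [0.34565164 0.29144427 0.01      ]]
small [[0.43381115 0.23139875 0.01      ]
 [0.32549617 0.1425057  0.01      ]]
bystanders [[ 7.74113262e-01 -3.79671393e-04  5.00000000e-02]
 [ 7.07676464e-01  3.09557410e-01  5.00000000e-02]]
tray [[ 0.34093895 -0.26172366  0.018     ]
 [ 0.56453047 -0.28132596  0.018     ]
 [ 0.57747151 -0.38359576  0.018     ]
 [ 0.34721902 -0.36951139  0.018     ]]
```

View pics/s_c.png

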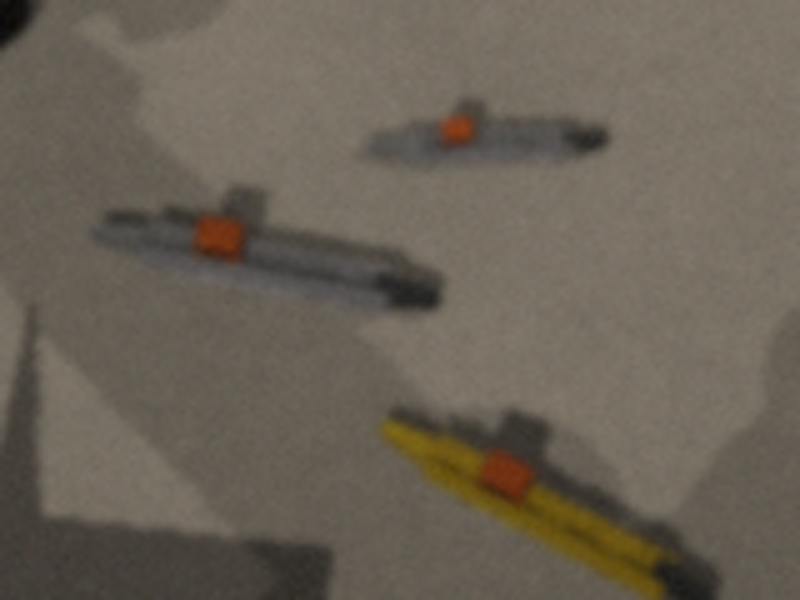

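View pics/t_c.png

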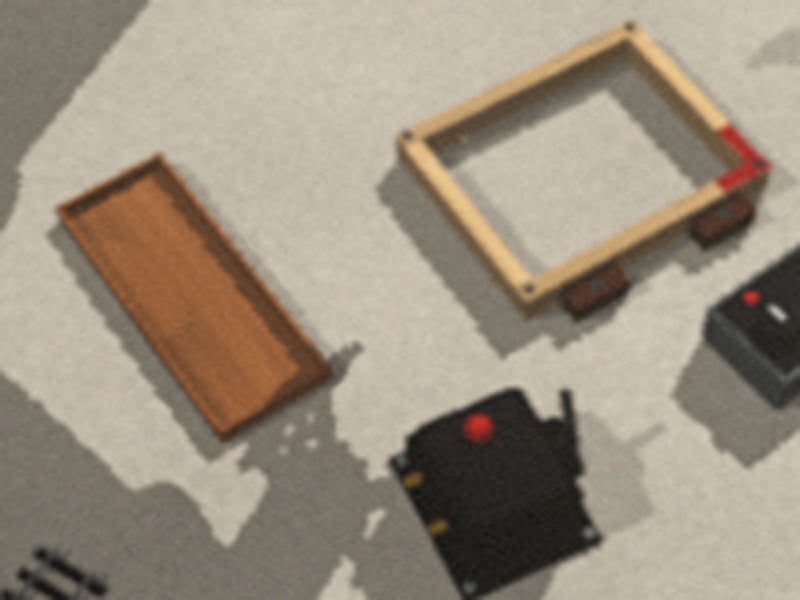

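```bash
python3 - <<'E'
from h import *
manip.movep([0.44,0.25,0.2],R(0.35))
im,m=grab('wrist','w1'); np.save('w1.npy',m,allow_pickle=True)
print(sensors.get_state()['clock'],sensors.get_state()['joint_pos'])
cv2.imwrite('pics/w1x.png',cv2.resize(im,(768,576),interpolation=cv2.INTER_CUBIC))
E
```

```text
1.2333 [ 4.41571377e-01  9.77014495e-03  1.50584407e+00 -3.38244712e-04
  1.62556734e+00  9.35262211e-02]
```

View pics/w1x.png

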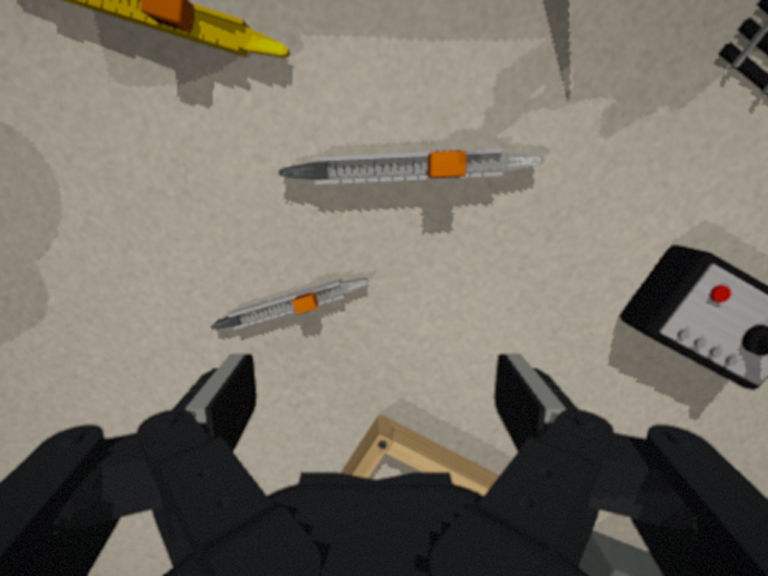

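The large rule's tail is at about (281,172) in the 1.5x picture, its nose at (543,160) and its thumb at (447,164).

```bash
python3 - <<'E'
from h import *
m=np.load('w1.npy',allow_pickle=True).item(); im=cv2.imread('pics/w1.png')
f=lambda u,v:((u+.5)/1.5-.5,(v+.5)/1.5-.5)
P=toplane(m,[f(281,172),f(543,160)],.010); print(P,np.linalg.norm(P[0]-P[1]),np.degrees(np.arctan2(*(P[1]-P[0])[1::-1])))
hsv=cv2.cvtColor(im,cv2.COLOR_BGR2HSV); k=cv2.inRange(hsv,(5,150,120),(18,255,255)); n,l,s,c=cv2.connectedComponentsWithStats(k)
for i in range(1,n):
    if s[i,4]>60: print(s[i],c[i],toplane(m,[c[i]],.036))
u=(P[1]-P[0])/np.linalg.norm(P[1]-P[0]); mid=P.mean(0); print(mid, mid+.025*u, mid-.025*u)
for y in (110,-70): print(manip.solve_ik([*(mid-.025*u)[:2],.003],R(np.radians(y))))
y=np.arctan2(u[1],u[0])
# channel edges
cs=[toplane(m,[f(315,a)],.02) for a in (160,184)]; print(cs)
E
```

```text
[[0.34547689 0.29016763 0.01      ]
 [0.53751151 0.3695672  0.01      ]] 0.2078017960791178 22.463376226460376
[ 94   0  27  14 280] [108.45         5.07142857] [[0.24863047 0.36535328 0.036     ]]
[287 101  24  17 395] [298.31392405 108.92911392] [[0.4638612 0.3392894 0.036    ]]
[195 195  16  14 151] [202.74834437 202.24503311] [[0.39723369 0.20071161 0.036     ]]
[0.4414942  0.32986742 0.01      ] [0.4645973  0.33941974 0.01      ] [0.4183911 0.3203151 0.01     ]
[ 5.83316914e-01  2.64256599e-01  1.64208133e+00 -4.44089210e-16
  1.23525473e+00 -1.33654526e+00]
[ 5.83316914e-01  2.64256599e-01  1.64208133e+00 -4.44089210e-16
  1.23525473e+00  1.80504739e+00]
[array([[0.36961457, 0.30829454, 0.02      ]]), array([[0.37500172, 0.29131672, 0.02      ]])]
```

```bash
python3 - <<'E'
import cv2
im=cv2.imread('pics/wrist0.png'); cv2.imwrite('pics/w0z.png',cv2.resize(im[80:280,195:395],None,fx=3,fy=3,interpolation=cv2.INTER_CUBIC))
E
```

```text
(no output)
```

View pics/w0z.png

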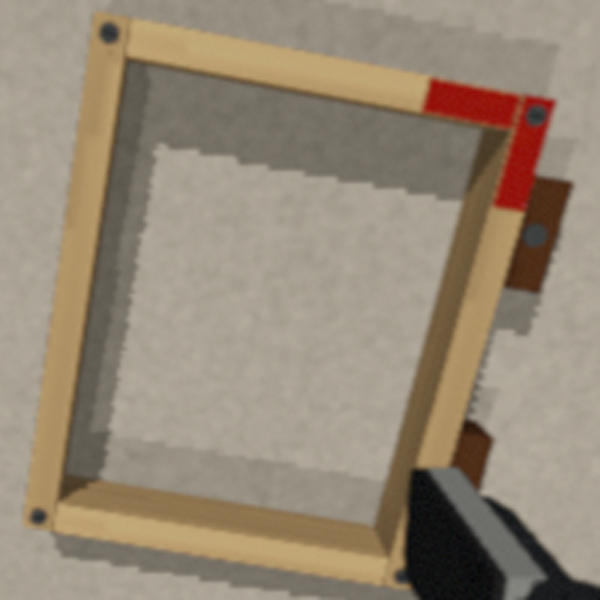

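```bash
python3 - <<'E'
from h import *
im,m=grab('scene','sc1'); cv2.imwrite('pics/sc1z.png',cv2.resize(im[175:275,195:315],None,fx=6,fy=6,interpolation=cv2.INTER_CUBIC))
im,m=grab('side','sd1'); cv2.imwrite('pics/sd1z.png',cv2.resize(im[110:230,200:380],None,fx=4.4,fy=4.4,interpolation=cv2.INTER_CUBIC))
E
```

```text
(no output)
```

View pics/sc1z.png

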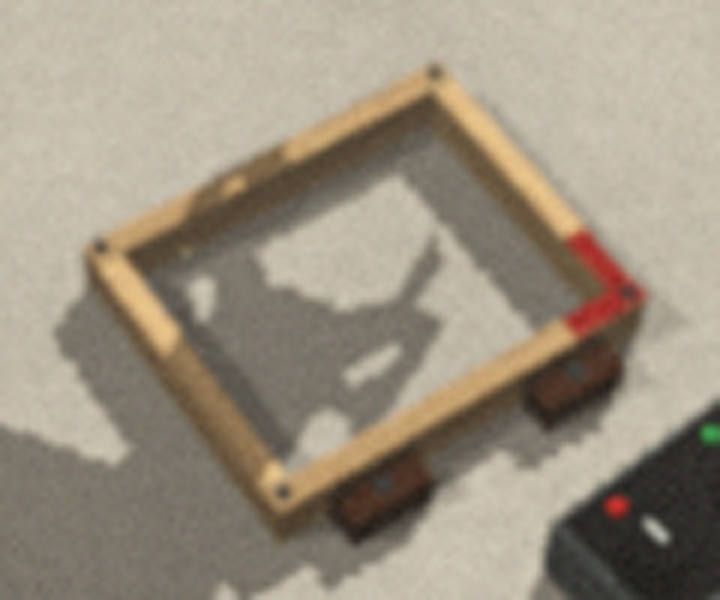

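View pics/sd1z.png

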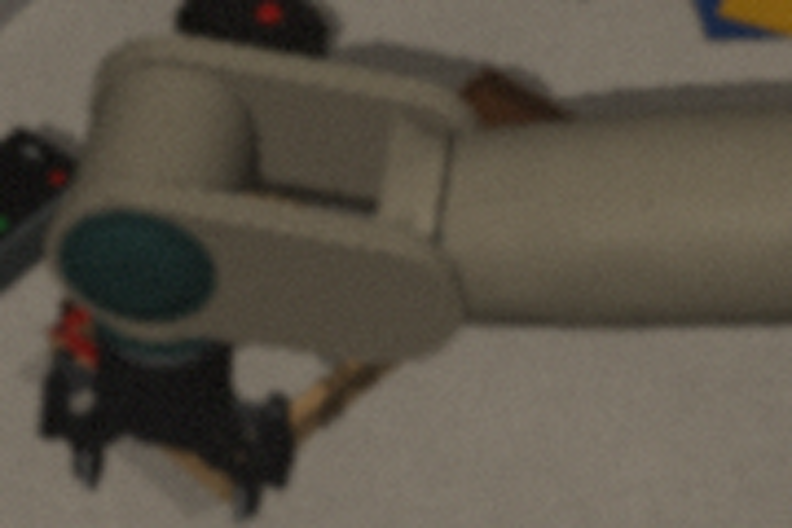

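The screws in the scene crop are at D (435,71), A (628,291), B (284,491) and C (99,245). I'll fit the frame pose and rack separately for each camera.

```bash
cat > fitf.py <<'E'
from h import *
from scipy.optimize import least_squares
def frame_pts(p,L):  # p x,y,yaw,rack
    x,y,t,r=p; c,s=np.cos(t),np.sin(t); Rm=np.array([[c,-s],[s,c]])
    scr={'A':(87.5,107.5),'B':(87.5,-107.5)}
    # near = far + rotate side rail by rack: near moves -y by 175 sin r, and x = 87.5-175cos r
    for k,f in (('D','A'),('C','B')): scr[k]=(87.5-175*np.cos(r),scr[f][1]-175*np.sin(r))
    return np.array([[x,y]+Rm@np.array(scr[k])/1000 for k in L])+0*np.array([x,y])
def frame_pts(p,L):
    x,y,t,r=p; c,s=np.cos(t),np.sin(t); Rm=np.array([[c,-s],[s,c]])
    scr={'A':(.0875,.1075),'B':(.0875,-.1075)}
    for k,f in (('D','A'),('C','B')): scr[k]=(.0875-.175*np.cos(r),scr[f][1]-.175*np.sin(r))
    return np.array([np.array([x,y])+Rm@np.array(scr[k]) for k in L])
def corners(p):
    x,y,t,r=p; c,s=np.cos(t),np.sin(t); Rm=np.array([[c,-s],[s,c]])
    cr,sr=np.cos(r),np.sin(r)
    # inside corners: side rail inner faces tilt with rack; far face x=.08, near face x
    out={}
    for k,sg in (('A',1),('B',-1)):
        piv=np.array([.0875,sg*.1075]); d=np.array([-cr,-sr]); n=np.array([-sr,cr])*(-sg)
        base=piv+.0075*n
        t1=(.08-base[0])/d[0]; out[k]=base+t1*d
        xn=.0875-.175*cr+.0075; t2=(xn-base[0])/d[0]; out['D' if k=='A' else 'C']=base+t2*d
    return {k:np.array([x,y])+Rm@v for k,v in out.items()}
def fit(L,P):
    r=least_squares(lambda p:(frame_pts(p,L)-P[:,:2]).ravel(),[.57,-.02,-.175,0]); return r.x,np.abs(r.fun).max()
E
python3 - <<'E'
from fitf import *
m0={'k':1}
im=None
# wrist at start pose: matrix from log
mw=vision.camera_model('wrist'); mw['cam_to_world']=np.array([[ 9.99998921e-01,3.14639229e-04,-1.43486286e-03,5.24632851e-01],[-8.95582638e-05,-9.61915666e-01,-2.73346381e-01,6.88194924e-02],[-1.46622256e-03,2.73346215e-01,-9.61914600e-01,3.74452187e-01],[0,0,0,1]])
g=lambda u,v:(195+(u+.5)/3-.5,80+(v+.5)/3-.5)
Pw=toplane(mw,[g(536,116),g(402,576),g(39,516),g(109,33)],.0345)
ms=vision.camera_model('scene')
g=lambda u,v:(195+(u+.5)/6-.5,175+(v+.5)/6-.5)
Ps=toplane(ms,[g(628,291),g(284,491),g(99,245),g(435,71)],.0345)
for n,P in (('w',Pw),('s',Ps)):
    p,e=fit('ABCD',P); print(n,p.round(4),e); print({k:v.round(4) for k,v in corners(p).items()})
p,e=fit('ACD',Pw[[0,2,3]]); print('w3',p,e)
print(np.linalg.norm(Pw[0]-Pw[2])-np.linalg.norm(Pw[1]-Pw[3]),np.linalg.norm(Ps[0]-Ps[2])-np.linalg.norm(Ps[1]-Ps[3]))
E
```

```text
w [ 0.5696 -0.0247 -0.1731 -0.0086] 0.0004838832202210819
{'A': array([0.6656, 0.0601]), 'D': array([0.5082, 0.089 ]), 'B': array([ 0.6312, -0.1369]), 'C': array([ 0.4738, -0.108 ])}
s [ 0.5671 -0.0227 -0.1756 -0.0043] 0.0008184060310122421
{'A': array([0.6633, 0.0619]), 'D': array([0.5059, 0.0905]), 'B': array([ 0.6284, -0.1351]), 'C': array([ 0.471 , -0.1064])}
w3 [ 0.56952434 -0.02434993 -0.17416976 -0.00600225] 0.00043624017249421776
-0.0023433352247644312 -0.001177819263936064
```

```bash
python3 - <<'E'
from h import *
yaw=np.radians(112.5)
g=[.4184,.3203]
manip.movep([*g,.06],R(yaw))
manip.move_linear([*g,.003],vel=.12)
s=sensors.get_state(); print(s['clock'],s['wrist_force'],s['ee_pos'])
eoat.close_gripper()
s=sensors.get_state(); print(s['clock'],s['wrist_force'],s['ee_pos'],s['width'])
grab('side','sd2'); im,_=grab('wrist','w2')
print(manip.solve_ik([.57,-.02,.08],R(np.radians(-49))))
E
```

```text
3.2833 [ 0.03760417  0.2125804  -0.53936326] [0.41882348 0.32052589 0.00366291]
3.9 [-1.78447292  0.56100938  2.95017505] [0.41856273 0.32058561 0.00345182] 0.018396701431671054
[-9.98155781e-02  2.77957426e-01  1.45593144e+00 -4.44089210e-16
  1.40770379e+00  7.55395755e-01]
```

View pics/w2.png

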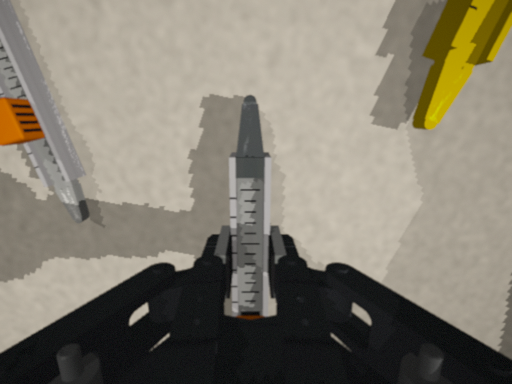

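The rule is held along the jaws' middle, with its tail end at (249,97). From that I can get the tail's distance from the TCP.

```bash
python3 - <<'E'
from h import *
m=vision.camera_model('wrist'); s=sensors.get_state()
T=toplane(m,[(249,97)],.010)[0]; d=T-s['ee_pos']; print(T,np.linalg.norm(d[:2]),np.degrees(np.arctan2(d[1],d[0])), np.degrees(np.arctan2(s['tool_rot'][1,1],s['tool_rot'][0,1])))
L=np.array([np.cos(np.radians(22.5)),np.sin(np.radians(22.5))]); print(d[:2]@L, d[:2]@[-L[1],L[0]])
E
```

```text
[0.34608862 0.28976465 0.01      ] 0.07878262762976862 -156.97325831511768 112.5057517888688
-0.07877929837125067 -0.0007242681714969904
```

```bash
cat >> fitf.py <<'E'
PF=[.5685,-.024,-.174,-.006]
E
python3 - <<'E'
from fitf import *
c=corners(PF); A,C=c['A'],c['C']; u=(C-A)/np.linalg.norm(C-A); yaw=np.arctan2(u[1],u[0]); print(np.degrees(yaw),np.linalg.norm(C-A))
g=A+u*(.078+.006)
p0=sensors.get_state()['ee_pos']
manip.move_linear([p0[0],p0[1],.12],vel=.25)
manip.movep([*g,.10],R(yaw+np.pi/2))
manip.move_linear([*g,.06],vel=.15)
s=sensors.get_state(); print(s['clock'],s['wrist_force'],s['ee_pos'],s['width'],g)
im,m=grab('wrist','w3'); np.save('w3.npy',m,allow_pickle=True)
cv2.imwrite('pics/w3x.png',cv2.resize(im,(768,576),interpolation=cv2.INTER_CUBIC))
E
```

```text
-138.76330950674563 0.2553738613633651
6.9167 [ 0.18908304 -0.09190069 -4.27125494] [0.60116895 0.00564075 0.05982188] 0.018617826415085147 [0.6014447  0.00531396]
```

View pics/w3x.png

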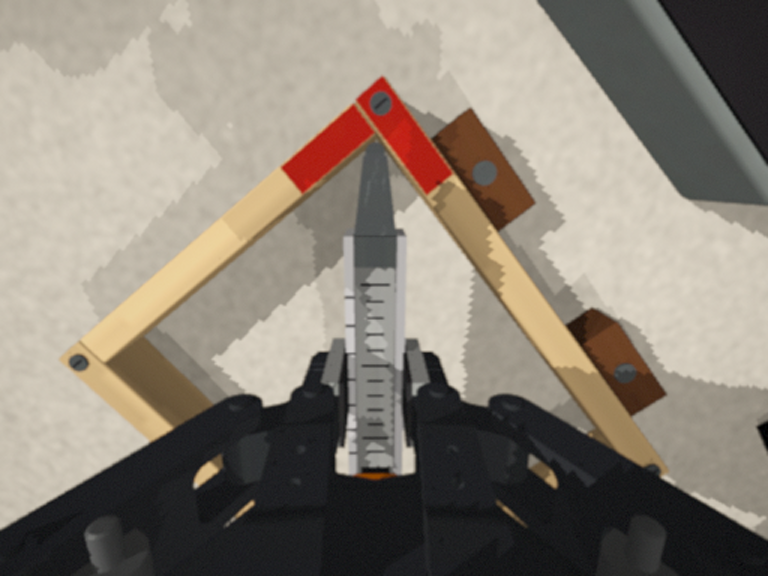

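The tail hangs just inside the red corner, tip about (374,140). The screws are at A (381,102), D (79,362) and B (653,468), so I can refine the pose relative to the tool.

```bash
python3 - <<'E'
from fitf import *
m=np.load('w3.npy',allow_pickle=True).item()
f=lambda u,v:((u+.5)/1.5-.5,(v+.5)/1.5-.5)
P=toplane(m,[f(381,102),f(653,468),f(79,362)],.0345); p,e=fit('ABD',P); print(p,e)
c=corners(p); print(c)
print('AB',np.linalg.norm(P[0]-P[1]),'AD',np.linalg.norm(P[0]-P[2]))
print('innercorner img',toplane(m,[f(372,134)],.034))
print('tail',toplane(m,[f(374,140)],.0665))
E
```

```text
[ 0.56978911 -0.02512703 -0.16466753 -0.01697076] 0.000876025329351271
{'A': array([0.66512007, 0.06053082]), 'D': array([0.50775434, 0.08943301]), 'B': array([ 0.63233555, -0.13676163]), 'C': array([ 0.47496983, -0.10785944])}
AB 0.21586432188133892 AD 0.1766283652622648
innercorner img [[0.66366498 0.06191236 0.034     ]]
tail [[0.66070233 0.05813129 0.0665    ]]
```

```bash
cat >> h.py <<'E'
def favg(n=4,dt=.02):
    F=[]
    for _ in range(n): manip.hold(dt); F.append(sensors.get_state()['wrist_force'])
    return np.mean(F,0)
def push(d,maxd,step=.0005,thr=3.,vel=.02,z=None):
    d=np.array([d[0],d[1],0.])/np.hypot(*d[:2]); F0=favg(5)
    s0=sensors.get_state()['ee_pos'].copy(); 
    if z is not None: s0[2]=z
    k=0; log=[]
    while k*step<maxd:
        k+=1; manip.move_linear(s0+d*step*k,vel=vel)
        F=favg(2,.01)-F0; r=-(F@d); s=sensors.get_state(); log.append((round(((s['ee_pos']-s0)@d)*1e3,2),round(r,2)))
        if r>thr: break
    return log,s0+d*step*k
E
python3 - <<'E'
from fitf import *
s=sensors.get_state(); z0=s['clock']
p=s['ee_pos'].copy(); g=np.array([.6014447,.00531396])
manip.move_linear([*g,.0045],vel=.12)
print(favg(),sensors.get_state()['ee_pos'],sensors.get_state()['clock'])
u=np.array([np.cos(np.radians(-138.763)),np.sin(np.radians(-138.763))])
q=g-u*.003
manip.move_linear([*q,.0045],vel=.03)
log,tgt=push(-u,.001,step=.0005)
print(log,sensors.get_state()['clock'],favg())
E
```

```text
[ 0.27914104 -0.09730012 -3.59067203] [0.60191077 0.0052973  0.00510608] 7.6417
[(np.float64(0.52), np.float64(0.85)), (np.float64(1.01), np.float64(0.21))] 8.5083 [-0.0996244  -0.1026194  -3.82321731]
```

```bash
python3 - <<'E'
from fitf import *
u=np.array([np.cos(np.radians(-138.763)),np.sin(np.radians(-138.763))])
log,tgt=push(-u,.006,step=.0005,thr=2.5)
print([(float(a),float(b)) for a,b in log],sensors.get_state()['clock'],favg(),tgt)
im,m=grab('wrist','w4')
cv2.imwrite('pics/w4x.png',cv2.resize(im[60:260,150:350],None,fx=3,fy=3,interpolation=cv2.INTER_CUBIC))
E
```

```text
[(0.52, -0.25), (0.91, 0.58), (1.01, 4.74)] 9.4583 [-3.37254652 -2.30395749 -3.03841419] [0.6056662  0.00897707 0.00459014]
```

View pics/w4x.png

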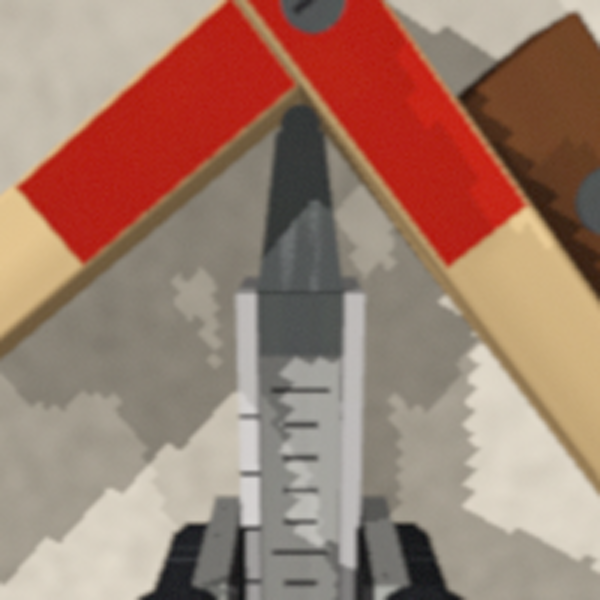

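```bash
python3 - <<'E'
from fitf import *
u=np.array([np.cos(np.radians(-138.763)),np.sin(np.radians(-138.763)),0])
t=sensors.get_state()['ee_pos'].copy(); print(t)
manip.move_linear([*(t+u*.0003)[:2],.0035],vel=.03)
eoat.release()
manip.move_linear([*t[:2],.025],vel=.1)
g=t+u*.050; manip.move_linear([*g[:2],.025],vel=.15)
eoat.close_gripper()
s=sensors.get_state(); print(s['clock'],s['ee_pos'],s['width'],favg())
p0=s['ee_pos'].copy(); np.save('p0.npy',p0)
manip.move_linear(np.r_[(g+u*.040)[:2],.025],vel=.06)
s=sensors.get_state(); print(s['clock'],(s['ee_pos']-p0)@u,favg())
grab('scene','sc5'); im,m=grab('wrist','w5')
E
```

```text
[0.60525633 0.00876866 0.00437085]
11.9667 [ 0.56787804 -0.02412895  0.02518906] 0.016137951432458084 [0.93380016 0.07240032 0.54177775]
12.85 0.040313856259311186 [-0.32024602 -0.8480141   3.28347832]
```

View pics/w5.png

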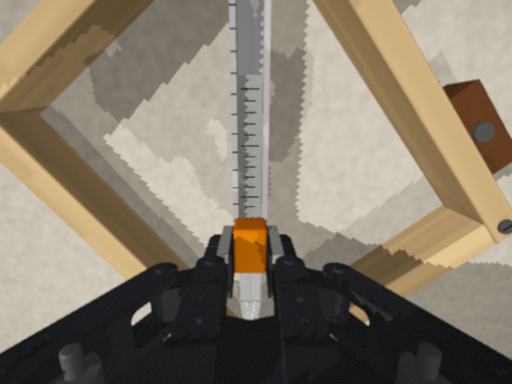

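View pics/sc5.png

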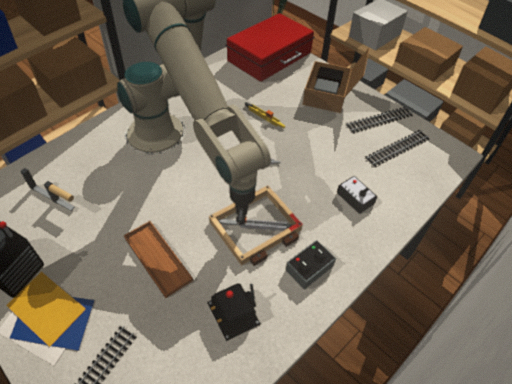

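```bash
python3 - <<'E'
from fitf import *
u=np.array([np.cos(np.radians(-138.763)),np.sin(np.radians(-138.763)),0])
p0=np.load('p0.npy')
s=sensors.get_state()['ee_pos']
manip.move_linear(np.r_[(s+u*.004)[:2],.025],vel=.03)
log,tgt=push(u,.008,step=.0003,thr=2.8,z=.025)
s=sensors.get_state(); print([(float(a),float(b)) for a,b in log],s['clock'],favg())
e=(sensors.get_state()['ee_pos']-p0)@u; print('ext',e)
im,m=grab('scene','sc6'); cv2.imwrite('pics/sc6z.png',cv2.resize(im[175:275,195:315],None,fx=6,fy=6,interpolation=cv2.INTER_CUBIC))
grab('wrist','w6')
E
```

```text
[(0.15, 1.13), (0.45, 1.74), (0.76, 1.12), (1.05, 1.74), (1.36, 1.75), (1.66, 1.68), (1.97, 1.65), (2.18, 1.54), (2.38, 3.67)] 15.775 [2.28861453 2.67604655 4.90491972]
ext 0.0464364656316077
```

View pics/sc6z.png

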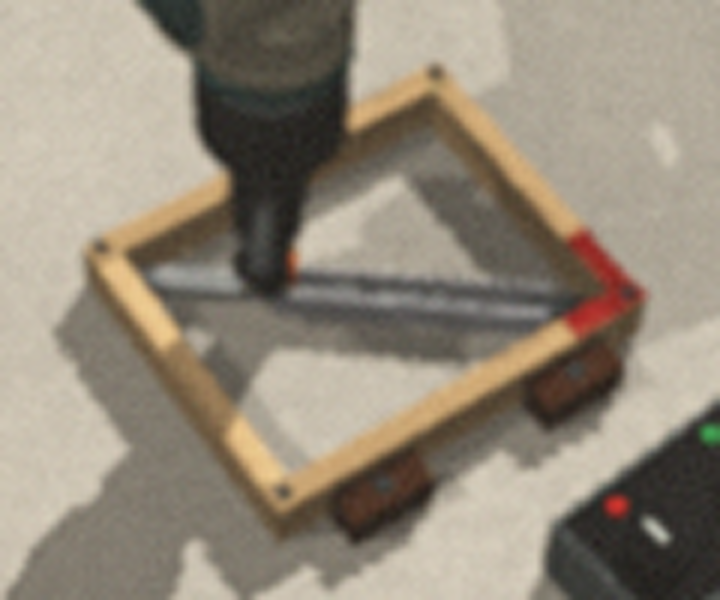

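View pics/w6.png

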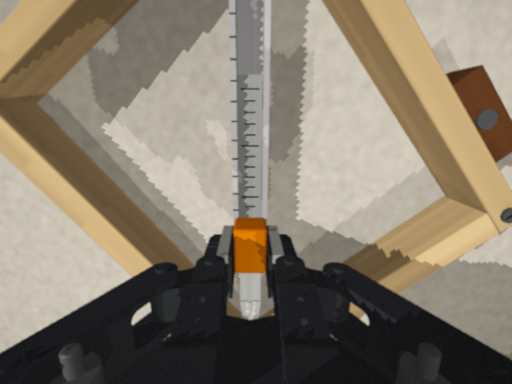

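Nose contact came at 46.4 mm of extension. I'll release and look at both ends before retracting.

```bash
python3 - <<'E'
from fitf import *
eoat.release()
s=sensors.get_state(); p=s['ee_pos'].copy(); np.save('p1.npy',p); print(p,favg(3))
manip.move_linear([p[0],p[1],.16],vel=.3)
im,m=grab('wrist','w7'); np.save('w7.npy',m,allow_pickle=True); print(sensors.get_state()['clock'])
cv2.imwrite('pics/w7x.png',cv2.resize(im,(768,576),interpolation=cv2.INTER_CUBIC))
E
```

```text
[ 0.53274902 -0.05501275  0.02496788] [ 0.34566876 -0.31322181  0.29638469]
17.3167
```

View pics/w7x.png

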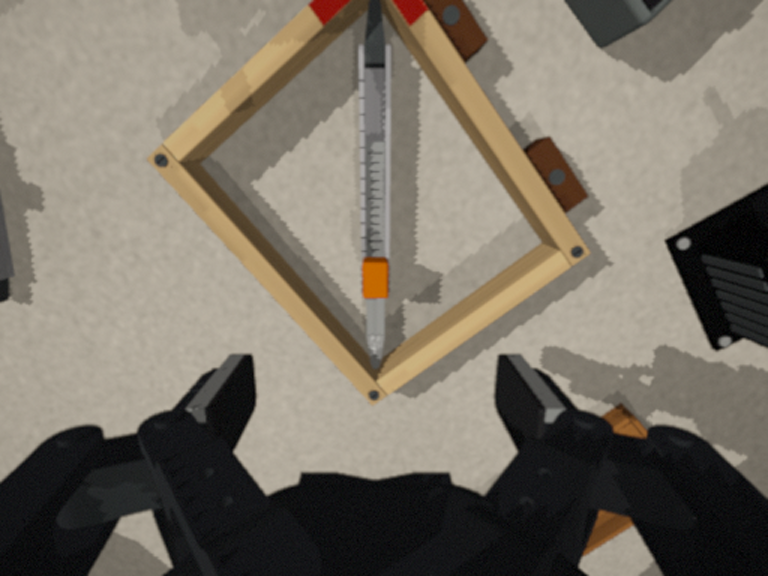

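```bash
python3 - <<'E'
from fitf import *
m=np.load('w7.npy',allow_pickle=True).item(); im=cv2.imread('pics/w7.png')
f=lambda u,v:((u+.5)/1.5-.5,(v+.5)/1.5-.5)
hsv=cv2.cvtColor(im,cv2.COLOR_BGR2HSV); k=cv2.inRange(hsv,(5,150,120),(18,255,255))
ys,xs=np.nonzero(k[160:205,230:270]); print(xs.min()+230,xs.max()+230,ys.min()+160,ys.max()+160)
T=toplane(m,[(xs.mean()+230,ys.min()+160-.5),(xs.mean()+230,ys.max()+160.5)],.041); print('thumb',T)
ch=toplane(m,[f(375,45),f(375,65)],.02); n=toplane(m,[f(375,370)],.01); print(ch,n)
tc=T.mean(0); print('thumb centre',tc, np.linalg.norm((tc-n[0])[:2]),[np.linalg.norm((tc-c)[:2]) for c in ch])
P=toplane(m,[f(577,252),f(374,395),f(161,160)],.0345); p,e=fit('BCD',P); print(p,e,corners(p))
cv2.imwrite('pics/w7z.png',cv2.resize(im[0:100,200:300],None,fx=6,fy=6,interpolation=cv2.INTER_CUBIC))
E
```

```text
242 258 172 198
thumb [[ 0.54487452 -0.04492243  0.041     ]
 [ 0.5236649  -0.0635169   0.041     ]]
[[0.64324157 0.04142642 0.02      ]
 [0.63483327 0.03405659 0.02      ]] [[ 0.47073025 -0.10978888  0.01      ]]
thumb centre [ 0.53426971 -0.05421967  0.041     ] 0.08441089948901437 [np.float64(0.14499324452651477), np.float64(0.13381228714321577)]
[ 0.56873433 -0.02539808 -0.17155085 -0.01386716] 0.0006524315863425528 {'A': array([0.66464872, 0.05957896]), 'D': array([0.50739266, 0.08907588]), 'B': array([ 0.63050684, -0.13748386]), 'C': array([ 0.47325077, -0.10798694])}
```

View pics/w7z.png

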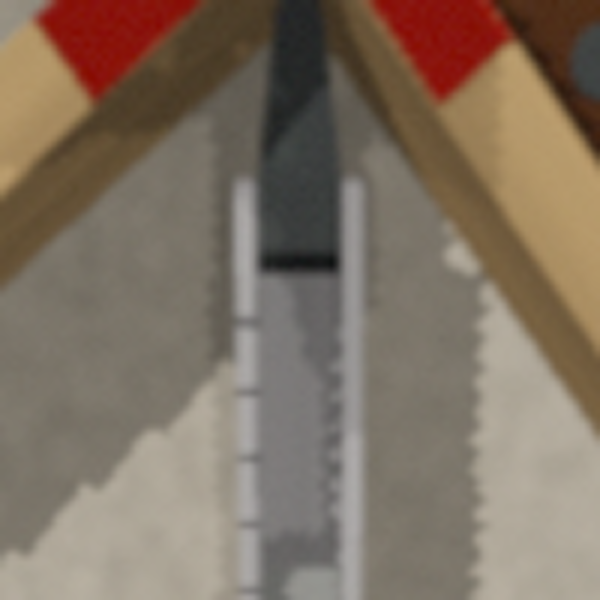

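The channel sits where expected, so the tail is in A and the nose in C. Next I close the slide by the thumb, which also rechecks the extension, then take the rule by its channel.

```bash
python3 - <<'E'
from fitf import *
u=np.array([np.cos(np.radians(-138.763)),np.sin(np.radians(-138.763)),0])
p1=np.load('p1.npy')
manip.move_linear([*p1[:2],.025],vel=.3)
eoat.close_gripper()
s=sensors.get_state(); a=s['ee_pos'].copy(); print(s['clock'],a,s['width'])
manip.move_linear(np.r_[(a-u*.0450)[:2],.025],vel=.1)
log,tgt=push(-u,.004,step=.0004,thr=3.0,z=.025)
b=sensors.get_state()['ee_pos'].copy(); print('travel',(a-b)@u,[(float(x),float(y)) for x,y in log],sensors.get_state()['clock'])
eoat.release()
# channel grip
g=b-u*.050
manip.move_linear([*g[:2],.025],vel=.2)
manip.move_linear([*g[:2],.003],vel=.1)
eoat.close_gripper()
s=sensors.get_state(); print(s['clock'],s['ee_pos'],s['width'],favg(2))
E
```

```text
18.55 [ 0.53305495 -0.05495694  0.02570794] 0.016395163224859705
travel 0.046441558689684116 [(0.76, 0.27), (0.78, 1.69), (0.79, 4.36)] 20.0333
22.0917 [0.60558167 0.00873228 0.00348136] 0.018544855386821744 [-2.26538831  1.0452899   4.66259622]
```

```bash
python3 - <<'E'
from fitf import *
D=np.array([.5077,.0891]);B=np.array([.6308,-.1372]); u=(B-D)/np.linalg.norm(B-D); yaw=np.arctan2(u[1],u[0]); print(np.degrees(yaw))
g=D+u*.085; np.save('u2.npy',u)
p=sensors.get_state()['ee_pos'].copy()
manip.move_linear([p[0],p[1],.065],vel=.2)
manip.movep([*g,.06],R(yaw+np.pi/2))
s=sensors.get_state(); print(s['clock'],s['ee_pos'],s['width'],g)
im,m=grab('wrist','w8'); np.save('w8.npy',m,allow_pickle=True)
cv2.imwrite('pics/w8x.png',cv2.resize(im,(768,576),interpolation=cv2.INTER_CUBIC))
E
```

```text
-61.455215940885
23.8 [0.54791453 0.01444012 0.05907589] 0.01871169688069006 [0.54831687 0.01443227]
```

View pics/w8x.png

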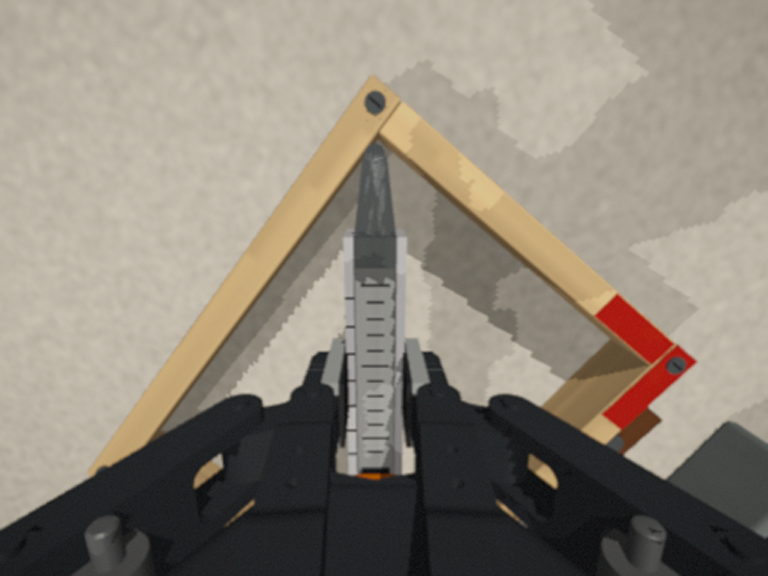

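The tail is just inside corner D: tip (375,142), corner (377,134). I'll go down and seat it gently.

```bash
python3 - <<'E'
from fitf import *
u2=np.load('u2.npy'); u=np.r_[u2,0]; g=np.array([.54831687,.01443227])
manip.move_linear([*g,.0045],vel=.12)
manip.move_linear([*(g-u2*.0035),.0045],vel=.03)
print(favg(2),sensors.get_state()['ee_pos'])
log,tgt=push(-u,.006,step=.0003,thr=2.,z=.0045)
t=sensors.get_state()['ee_pos'].copy(); print([(float(a),float(b)) for a,b in log],sensors.get_state()['clock'],favg(2),t)
im,m=grab('wrist','w9')
cv2.imwrite('pics/w9x.png',cv2.resize(im[60:260,150:350],None,fx=3,fy=3,interpolation=cv2.INTER_CUBIC)); np.save('t2.npy',t)
E
```

```text
[-0.22497673 -0.31467106 -4.32279207] [0.54667745 0.01764527 0.00464681]
[(0.29, 0.43), (0.62, 0.19), (0.83, 0.84), (0.99, 2.16)] 25.9083 [ 1.46111802 -1.05391755 -3.906803  ] [0.5463468  0.01845186 0.00462712]
```

View pics/w9x.png

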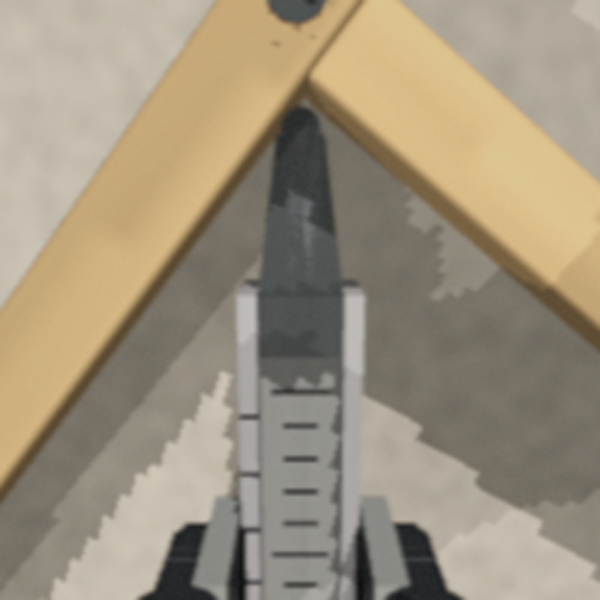

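The tail touches the near rail first, about 1–1.5 mm too far left. I'll back off, shift right and reseat.

```bash
python3 - <<'E'
from fitf import *
u2=np.load('u2.npy'); u=np.r_[u2,0]; n=np.array([-u2[1],u2[0],0]); t=np.load('t2.npy')
print(n)
q=t+u*.001+n*.0013; q[2]=.0045
manip.move_linear(q,vel=.03)
log,tgt=push(-u,.006,step=.0003,thr=2.,z=.0045)
t=sensors.get_state()['ee_pos'].copy(); F=favg(2);print([(float(a),float(b)) for a,b in log],sensors.get_state()['clock'],F,'lateral',F@n,t)
im,m=grab('wrist','w10')
cv2.imwrite('pics/w10x.png',cv2.resize(im[60:260,150:350],None,fx=3,fy=3,interpolation=cv2.INTER_CUBIC)); np.save('t2.npy',t)
E
```

```text
[0.87844388 0.47784552 0.        ]
[(0.4, -0.09), (0.63, -0.7), (0.91, -0.41), (1.22, -0.07), (1.51, -0.34), (1.79, -0.55), (2.04, 0.52), (2.11, 2.79)] 28.4917 [ 0.33388971 -2.09034437 -4.31776583] lateral -0.7055583213088857 [0.54675638 0.02017048 0.0045631 ]
```

View pics/w10x.png

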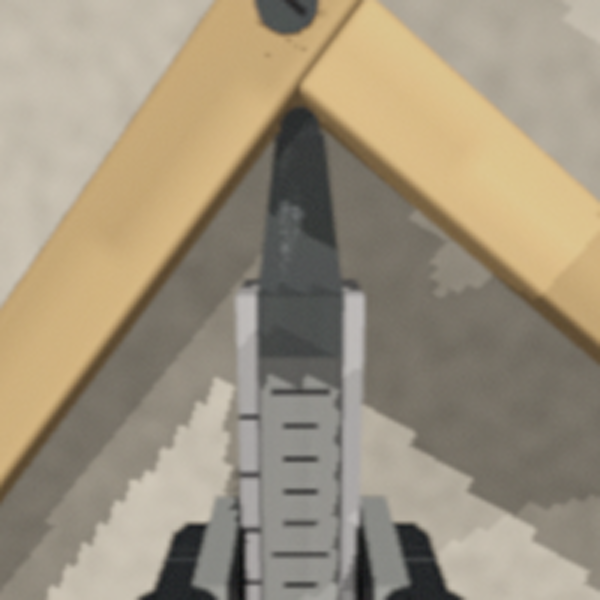

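Seated well in D. Now the slide goes out to B.

```bash
python3 - <<'E'
from fitf import *
u2=np.load('u2.npy'); u=np.r_[u2,0]; n=np.array([-u2[1],u2[0],0]); t=np.load('t2.npy')
manip.move_linear([*(t+u*.0002)[:2],.0035],vel=.03)
eoat.release()
manip.move_linear([*t[:2],.025],vel=.15)
g=t+u*.050; manip.move_linear([*g[:2],.025],vel=.2)
eoat.close_gripper()
p0=sensors.get_state()['ee_pos'].copy(); np.save('p0b.npy',p0)
manip.move_linear(np.r_[(g+u*.0435)[:2],.025],vel=.08)
log,tgt=push(u,.012,step=.0004,thr=2.8,z=.025)
F=favg(2); s=sensors.get_state(); print([(float(a),float(b)) for a,b in log],s['clock'],F,F@n)
print('ext',(s['ee_pos']-p0)@u)
grab('scene','sc11')
E
```

```text
[(0.1, -0.62), (0.35, 1.03), (0.7, 1.44), (1.1, 0.33), (1.53, 0.91), (1.91, 0.79), (2.27, 1.16), (2.69, 1.14), (3.14, 1.12), (3.4, 1.54), (3.54, 2.86)] 34.5167 [-2.54325653  1.48222766  6.81011252] -1.5258322854763253
ext 0.04718517430936918
```

```bash
python3 - <<'E'
from fitf import *
eoat.release()
s=sensors.get_state(); p=s['ee_pos'].copy(); np.save('p1b.npy',p)
u=np.r_[np.load('u2.npy'),0]; q=p+u*.01
manip.move_linear([q[0],q[1],.17],vel=.3)
im,m=grab('wrist','w12'); np.save('w12.npy',m,allow_pickle=True); print(sensors.get_state()['clock'])
cv2.imwrite('pics/w12x.png',cv2.resize(im,(768,576),interpolation=cv2.INTER_CUBIC))
cv2.imwrite('pics/w12z.png',cv2.resize(im[180:280,200:300],None,fx=6,fy=6,interpolation=cv2.INTER_CUBIC))
E
```

```text
35.925
```

View pics/w12x.png

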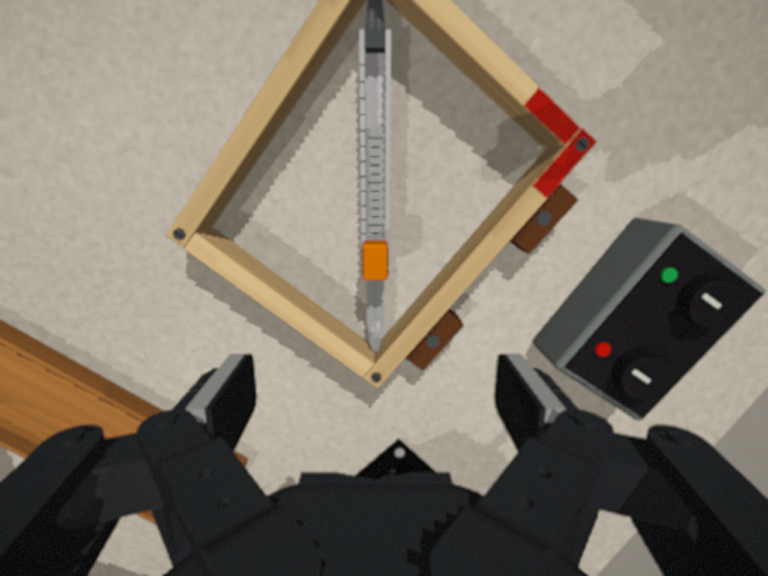

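View pics/w12z.png

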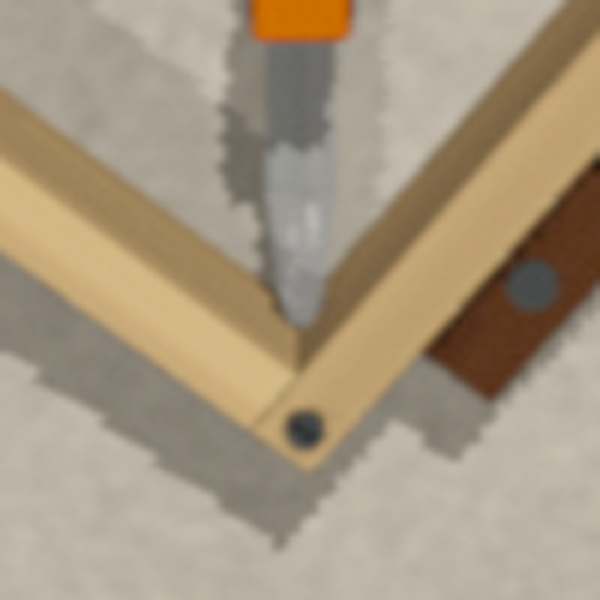

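The nose stands in corner B to within about 0.5 mm sideways. AC extension is 46.4 mm and DB is 47.2 mm. I'll cross-check with the screws and channel in this view, and get the tray pose.

```bash
python3 - <<'E'
from fitf import *
m=np.load('w12.npy',allow_pickle=True).item(); im=cv2.imread('pics/w12.png')
f=lambda u,v:((u+.5)/1.5-.5,(v+.5)/1.5-.5)
P=toplane(m,[f(583,145),f(376,377),f(179,234)],.0345); p,e=fit('ABC',P); print(p,e,'AC screws',np.linalg.norm(P[0]-P[2]),'AB',np.linalg.norm(P[0]-P[1]),'BC',np.linalg.norm(P[1]-P[2]))
hsv=cv2.cvtColor(im,cv2.COLOR_BGR2HSV); k=cv2.inRange(hsv,(5,200,120),(18,255,255))
ys,xs=np.nonzero(k[155:195,235:265]); T=toplane(m,[(xs.mean()+235,ys.min()+155-.5),(xs.mean()+235,ys.max()+155.5)],.041); print(T,np.linalg.norm(T[0]-T[1]))
ch=toplane(m,[f(375,30)],.02)[0]; tc=T.mean(0); print('ch-thumb',np.linalg.norm((tc-ch)[:2]))
# tray from scene
im,ms=grab('scene','sc13'); cv2.imwrite('pics/sc13z.png',cv2.resize(im[210:310,110:210],None,fx=6,fy=6,interpolation=cv2.INTER_CUBIC))
im,ms=grab('side','sd13'); cv2.imwrite('pics/sd13z.png',cv2.resize(im[100:220,250:400],None,fx=5,fy=5,interpolation=cv2.INTER_CUBIC))
E
```

```text
[ 0.57023783 -0.02359024 -0.18039574  0.00358116] 0.0005705192613036925 AC screws 0.278330191331695 AB 0.21603154215765022 BC 0.17571107594363122
[[ 0.58553687 -0.05265503  0.041     ]
 [ 0.59866785 -0.07681864  0.041     ]] 0.027500955233120534
ch-thumb 0.14628219420750288
```

View pics/sc13z.png

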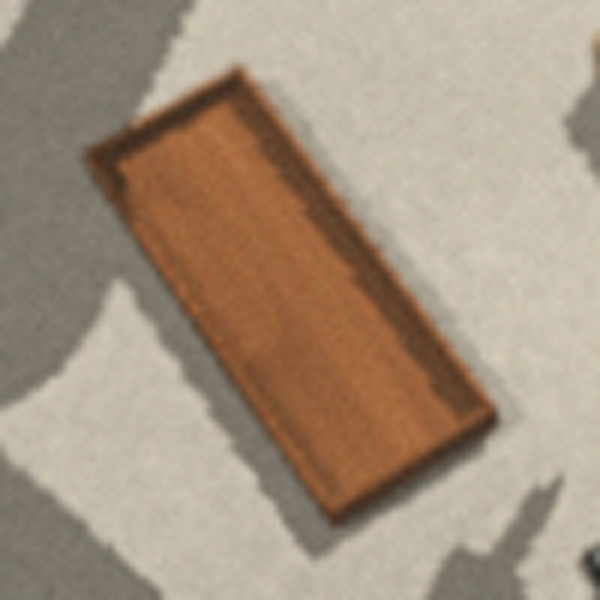

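View pics/sd13z.png

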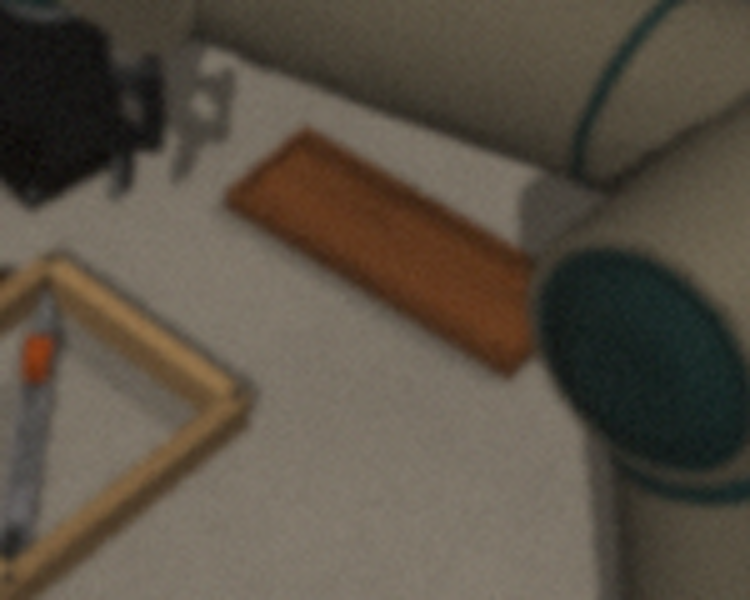

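```bash
python3 - <<'E'
from fitf import *
ms=vision.camera_model('scene'); g=lambda u,v:(110+(u+.5)/6-.5,210+(v+.5)/6-.5)
P=toplane(ms,[g(238,68),g(495,412),g(333,524),g(86,152)],.018); print(P)
c=P.mean(0); d=(P[1]-P[0]+P[2]-P[3]); print('tray',c,np.degrees(np.arctan2(d[1],d[0])),np.linalg.norm(d)/2,np.linalg.norm(P[0]-P[3]))
u2=np.load('u2.npy'); u=np.r_[u2,0]; p1=np.load('p1b.npy')
manip.move_linear([*p1[:2],.025],vel=.3)
eoat.close_gripper()
a=sensors.get_state()['ee_pos'].copy()
manip.move_linear(np.r_[(a-u*.0457)[:2],.025],vel=.1)
log,tgt=push(-u,.004,step=.0004,thr=3.0,z=.025)
b=sensors.get_state()['ee_pos'].copy(); print('travel',(a-b)@u,[(float(x),float(y)) for x,y in log],sensors.get_state()['clock'])
eoat.release()
q=b-u*.050
manip.move_linear([*q[:2],.025],vel=.2)
manip.move_linear([*q[:2],.003],vel=.1)
eoat.close_gripper()
s=sensors.get_state(); print(s['clock'],s['ee_pos'],s['width'])
for y in (-3,177): print(manip.solve_ik([c[0]-.025,c[1],.08],R(np.radians(y+90))))
E
```

```text
[[ 0.33372588 -0.26335332  0.018     ]
 [ 0.58231885 -0.2919753   0.018     ]
 [ 0.57550846 -0.38534732  0.018     ]
 [ 0.32239714 -0.35300433  0.018     ]]
tray [ 0.45348758 -0.32342007  0.018     ] -6.928372213690864 0.25269740814826047 0.09036394864958021
travel 0.04747585890879321 [(0.96, 0.38), (0.96, 2.22), (0.98, 4.29)] 38.7833
40.8417 [0.54750558 0.01957412 0.00348664] 0.018270056568310242
[-7.15351740e-01  1.88650008e-01  1.56070814e+00 -4.44089210e-16
  1.39223451e+00 -2.23378819e+00]
[-0.71535174  0.18865001  1.56070814  0.          1.39223451  0.90780446]
```

```bash
python3 - <<'E'
from fitf import *
s=sensors.get_state()['ee_pos'].copy()
eoat.release()
manip.move_linear([s[0],s[1],.0115],vel=.08)
eoat.close_gripper()
manip.move_linear([s[0],s[1],.13],vel=.3)
c=np.array([.4535,-.3234]); y=np.radians(-6.9); d=np.array([np.cos(y),np.sin(y)])
g=c-.025*d; np.save('tray.npy',np.r_[g,y])
manip.movep([*g,.09],R(y+np.pi/2))
st=sensors.get_state(); print(st['clock'],st['ee_pos'],st['width'],g)
im,m=grab('wrist','w14'); np.save('w14.npy',m,allow_pickle=True)
cv2.imwrite('pics/w14x.png',cv2.resize(im,(768,576),interpolation=cv2.INTER_CUBIC))
grab('scene','sc14')
E
```

```text
44.3667 [ 0.42866963 -0.31961253  0.08907973] 0.01774621498636054 [ 0.42868107 -0.32039658]
```

View pics/w14x.png

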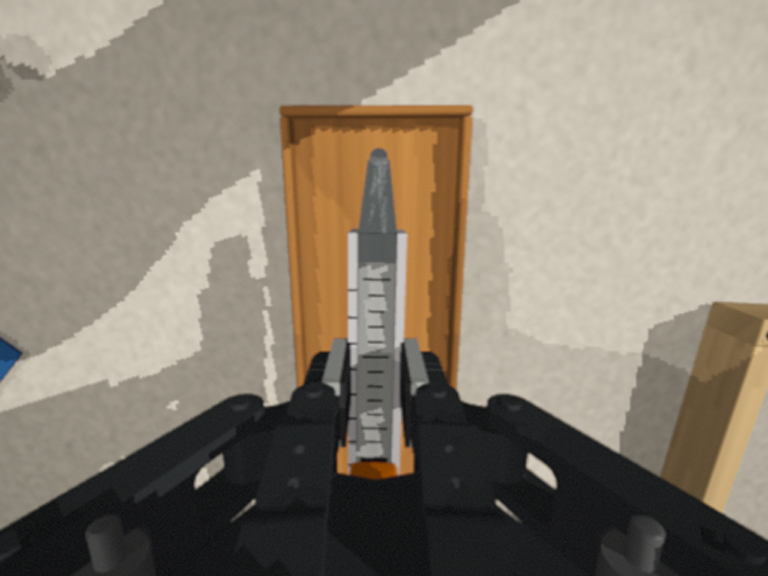

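View pics/sc14.png

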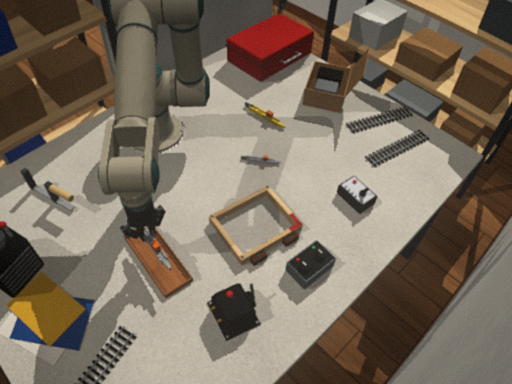

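```bash
python3 - <<'E'
from fitf import *
m=np.load('w14.npy',allow_pickle=True).item(); f=lambda u,v:((u+.5)/1.5-.5,(v+.5)/1.5-.5)
P=toplane(m,[f(281,107),f(472,107)],.018); w=P[1]-P[0]; L=np.linalg.norm(w); n=np.array([w[1],-w[0]])/L
mid=P.mean(0)[:2]; c=mid+n*.126; print(P,L,n,np.degrees(np.arctan2(n[1],n[0])),'centre',c)
lw=toplane(m,[f(283,118),f(302,385)],.018); d=lw[1]-lw[0]; print(np.degrees(np.arctan2(d[1],d[0])))
rw=toplane(m,[f(471,118),f(459,380)],.018); d=rw[1]-rw[0]; print(np.degrees(np.arctan2(d[1],d[0])), np.linalg.norm(rw[1]-lw[1]))
E
```

```text
[[ 0.32215467 -0.35376246  0.018     ]
 [ 0.33343334 -0.26050168  0.018     ]] 0.09394030610493671 [ 0.99276639 -0.12006209] -6.895685723161232 centre [ 0.45288257 -0.32225989]
-6.08182372037618
-5.995833083718367 0.0933434659864441
```

```bash
python3 - <<'E'
from fitf import *
y=np.radians(-6.6); d=np.array([np.cos(y),np.sin(y)]); g=np.array([.453,-.3226])-.025*d
manip.move_linear([*g,.03],R(y+np.pi/2),vel=.15)
F0=favg(2); manip.move_linear([*g,.0172],vel=.05)
print(favg(2)-F0,sensors.get_state()['ee_pos'])
eoat.release(); print(sensors.get_state()['wrist_force'])
manip.move_linear([*g,.14],vel=.25)
manip.move_joints([-0.35, 0.052, 1.401, 0, 1.689, -0.07])
print(sensors.get_state()['clock'],sensors.get_state()['ee_pos'])
for n in ('scene','side','wrist'):
    im,m=grab(n,n+'15')
im=cv2.imread('pics/scene15.png'); cv2.imwrite('pics/sc15z.png',cv2.resize(im[175:325,110:310],None,fx=4,fy=4,interpolation=cv2.INTER_CUBIC))
E
```

```text
[2.9302845  1.32407705 3.50100777] [ 0.42868468 -0.31995953  0.01786478]
[-0.24213738 -0.2871394  -0.56820304]
48.6167 [ 0.504227   -0.14501727  0.23064962]
```

View pics/sc15z.png

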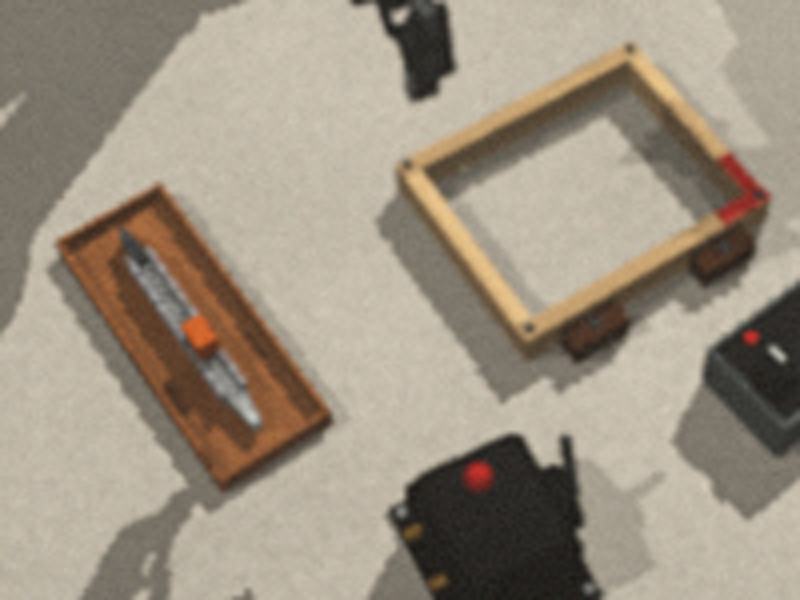

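View pics/wrist15.png

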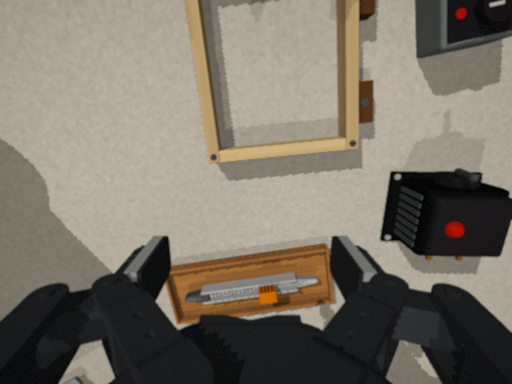

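The rule lies flat in the tray. One centred overhead look at the frame will confirm square before I hand it in.

```bash
python3 - <<'E'
from fitf import *
ms=vision.camera_model('scene'); g=lambda u,v:(110+(u+.5)/4-.5,175+(v+.5)/4-.5)
R_=toplane(ms,[g(120,232),g(258,424)],.015); print('rule len',np.linalg.norm(R_[0]-R_[1]))
a=-.174; off=np.array([-np.sin(a),np.cos(a)])
t=np.array([.5690,-.0245])-.09*off
manip.movep([*t,.23],R(a)); manip.hold(.2)
im,m=grab('wrist','w16'); np.save('w16.npy',m,allow_pickle=True); print(sensors.get_state()['clock'])
z=cv2.resize(im,(768,576),interpolation=cv2.INTER_CUBIC); cv2.imwrite('pics/w16x.png',z)
E
```

```text
rule len 0.2055856021939248
49.3583
```

View pics/w16x.png

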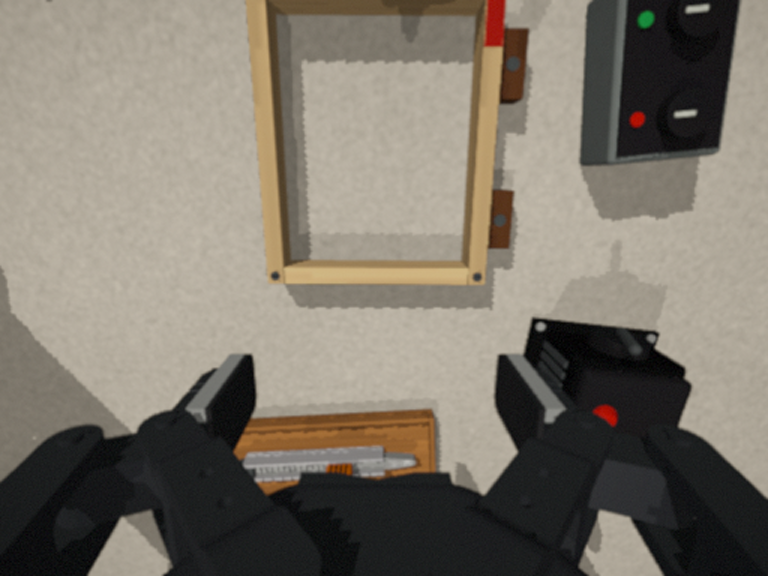

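```bash
python3 - <<'E'
from fitf import *
a=-.174; off=np.array([-np.sin(a),np.cos(a)])
t=np.array([.5690,-.0245])-.030*off
manip.movep([*t,.25],R(a)); manip.hold(.3)
im,m=grab('wrist','w17'); np.save('w17.npy',m,allow_pickle=True); print(sensors.get_state()['clock'])
cv2.imwrite('pics/w17x.png',cv2.resize(im[60:260,130:380],None,fx=3,fy=3,interpolation=cv2.INTER_CUBIC))
E
```

```text
50.0667
```

View pics/w17x.png

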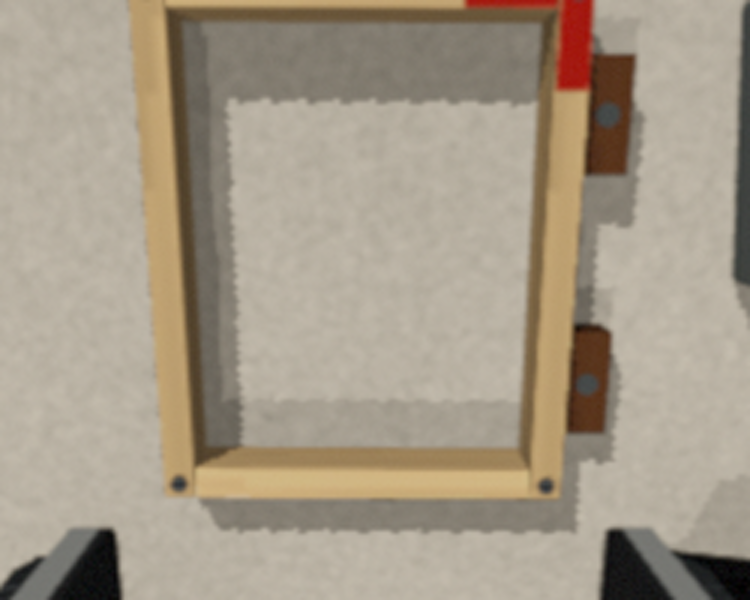

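```bash
python3 - <<'E'
from fitf import *
m=np.load('w17.npy',allow_pickle=True).item(); im=cv2.imread('pics/w17.png')
g=cv2.cvtColor(im,cv2.COLOR_BGR2GRAY).astype(float)
pr=proj(m,np.c_[frame_pts([.5695,-.0245,-.174,0],'ABCD'),np.full(4,.0345)])
out=[]
hsv=cv2.cvtColor(im,cv2.COLOR_BGR2HSV)
for q in pr:
    x,y=q.round().astype(int); S=hsv[y-5:y+6,x-5:x+6,1].astype(float); w=np.clip(130-S,0,None); V=g[y-5:y+6,x-5:x+6]; w=w*(V<95)
    n,l,st,c=cv2.connectedComponentsWithStats((w>0).astype(np.uint8)); 
    i=1+np.argmax(st[1:,4]); w=w*(l==i)
    yy,xx=np.mgrid[y-5:y+6,x-5:x+6]; out.append(((w*xx).sum()/w.sum(),(w*yy).sum()/w.sum())); print(q,out[-1],st[i,4])
P=toplane(m,out,.0345); p,e=fit('ABCD',P); print(p,e)
print('AC-BD',np.linalg.norm(P[0]-P[2])-np.linalg.norm(P[1]-P[3]))
E
```

```text
[322.65605751  56.25220154] (np.float64(322.62360561353006), np.float64(55.655631522130264)) 34
[311.62352665 221.40580447] (np.float64(311.6659604519774), np.float64(221.54943502824858)) 14
[189.71037995 221.52510798] (np.float64(189.28382147838215), np.float64(220.79428172942818)) 15
[178.4831351   56.51942504] (np.float64(177.64473684210526), np.float64(55.0057354925776)) 30
[ 0.56916247 -0.02432303 -0.17281656 -0.00787934] 0.00048767571914482
AC-BD -0.002146882426106056
```

```bash
python3 - <<'E'
from h import *
ticket.sign_off(); print(sensors.get_state()['clock'])
E
```

```text
the job is handed in; nothing more can be done
the job is handed in; nothing more can be done
```

I measured both diagonals and found them equal to within about 1 mm, so I did not rack the frame. I handed the job in with about 50 s on the clock.

| Diagonal (tail to nose) | Slide run-out, opening / closing | Length over rule ends |
|---|---|---|
| Red corner A to C | 46.4 / 46.4 mm | about 252.4 mm |
| D to B | 47.2 / 47.5 mm | about 253.2–253.5 mm |

- **Difference:** the rule gives 0.8–1.0 mm, with D–B the longer. That is inside the 4 mm limit.
- **Contact:** the measured pushes stayed under 5 N. On D–B the tail first touched one rail only, so I backed off and reseated it before measuring. The nose in B sat about 0.5 mm off-centre.
- **Camera cross-check:** it was noisier than the rule. The views with all four screws in sight put the difference at about 1–2 mm. Single views with three screws ranged from about -4 to +1 mm. The last overhead look gave 2.1 mm, with D–B again the longer.
- **Where things were left:** the rule is closed (about 205.6 mm long in the picture, against 206 mm) and lies flat, lengthwise in the tray. The power units look unmoved in the last pictures, though I did not measure them. The arm was clear of everything.

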